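Pack the sound plaster castings into the fitted tray

TASK

Pack the four whole plaster castings from the newspaper into the wooden tray: the large rosette, the small rosette, the square block and the oblong tablet each lie flat, knob side up, on the floor of the recess cut to its own shape and size. Plaster chips easily, so set each one down gently rather than dropping it, and leave the two broken castings where they lie.

Things in the scene. Friction and masses are not known exactly. Their poses are not given: they have to be found in the camera images.
- big_rosette_mid (a point): Large whole rosette: round, 66 mm across; 14 mm thick base with fine relief up to 16 mm above the underside; a round knob of 26 mm diameter stands in the middle, from 14 to 30 mm above the underside, and can be gripped. All white plaster, 30 mm tall overall; this point is at the centre, half-way up (15 mm above the underside); z points up.
- small_rosette_mid (a point): Small whole rosette: round, 44 mm across; 14 mm thick base with fine relief up to 16 mm above the underside; round middle knob of 22 mm diameter from 14 to 30 mm above the underside. All white plaster, 30 mm tall overall; this point is at the centre, half-way up (15 mm above the underside); z points up.
- square_block_mid (a point): Whole square corner block: 52 x 52 mm, sides along x and y; 14 mm thick base with fine relief up to 16 mm above the underside; round middle knob of 24 mm diameter from 14 to 30 mm above the underside. All white plaster, 30 mm tall overall; this point is at the centre, half-way up (15 mm above the underside); z points up.
- long_tablet_mid (a point): Oblong tablet: 84 mm along x, 34 mm along y; 14 mm thick base with fine relief up to 16 mm above the underside; in the middle a raised bar, 44 mm along x and 20 mm along y, from 14 to 30 mm above the underside. All white plaster, 30 mm tall overall; this point is at the centre, half-way up (15 mm above the underside); z points up.
- broken_rosette_mid (a point): Broken rosette, a reject: like the large rosette (66 mm, 26 mm knob) but a slice of three eighths of the round is missing; this point is at the centre of the original round, in the middle of the knob. All white plaster, 30 mm tall overall; this point is at the centre, half-way up (15 mm above the underside); z points up.
- broken_block_mid (a point): Broken square block, a reject: like the square block (52 mm, 24 mm knob) but one corner (the +x +y one) is snapped off on the slant; this point is in the middle of the original square, in the knob. All white plaster, 30 mm tall overall; this point is at the centre, half-way up (15 mm above the underside); z points up.
- pocket_big_floor (a point): Insert with the large round recess, 82 mm across. The insert is a fixed light-brown plywood plate, 110 x 96 mm, in one of the four quarters of the low wooden tray. The recess is 9 mm deep with upright walls and a dark felt floor; this point is at the centre of its floor (11 mm above the table; the plate's top is 9 mm and the tray's rim 11 mm above this point). z up, x along the plate's 110 mm side.
- pocket_small_floor (a point): Insert with the small round recess, 60 mm across. The insert is a fixed light-brown plywood plate, 110 x 96 mm, in one of the four quarters of the low wooden tray. The recess is 9 mm deep with upright walls and a dark felt floor; this point is at the centre of its floor (11 mm above the table; the plate's top is 9 mm and the tray's rim 11 mm above this point). z up, x along the plate's 110 mm side.
- pocket_square_floor (a point): Insert with the square recess, 68 x 68 mm, sides along x and y. The insert is a fixed light-brown plywood plate, 110 x 96 mm, in one of the four quarters of the low wooden tray. The recess is 9 mm deep with upright walls and a dark felt floor; this point is at the centre of its floor (11 mm above the table; the plate's top is 9 mm and the tray's rim 11 mm above this point). z up, x along the plate's 110 mm side.
- pocket_long_floor (a point): Insert with the oblong recess, 100 mm along x and 50 mm along y. The insert is a fixed light-brown plywood plate, 110 x 96 mm, in one of the four quarters of the low wooden tray. The recess is 9 mm deep with upright walls and a dark felt floor; this point is at the centre of its floor (11 mm above the table; the plate's top is 9 mm and the tray's rim 11 mm above this point). z up, x along the plate's 110 mm side.
Things that resemble listed ones, but are neither listed nor needed, are in the scene too. What is shaped like the part that bears big_rosette_mid but green, red or yellow is not meant.

How it is judged:
At the end, for the whole second after the job is handed in: Each of the four whole castings rests in its own recess: centre within 13 mm horizontally of the recess centre, flat on its floor (centre less than 19 mm above the floor; 15 mm when seated), upright within 0.12 rad, at rest (below 0.02 m/s); both broken castings within 30 mm of where they started (horizontal distance between big_rosette_mid and pocket_big_floor below 0.013 m and z of big_rosette_mid in the frame of pocket_big_floor below 0.019 m and angle between each of big_rosette_mid, small_rosette_mid, square_block_mid, long_tablet_mid's own z axis and vertical below 0.12 rad and linear speed of each of big_rosette, small_rosette, square_block, long_tablet below 0.02 m/s and horizontal distance between small_rosette_mid and pocket_small_floor below 0.013 m and z of small_rosette_mid in the frame of pocket_small_floor below 0.019 m and horizontal distance between square_block_mid and pocket_square_floor below 0.013 m and z of square_block_mid in the frame of pocket_square_floor below 0.019 m and horizontal distance between long_tablet_mid and pocket_long_floor below 0.013 m and z of long_tablet_mid in the frame of pocket_long_floor below 0.019 m and distance of each of broken_rosette_mid, broken_block_mid from where it was at the start of the episode below 0.03 m); the robot touches nothing.
It fails at once if the big rosette is dropped or thrown (faster than 0.7 m/s while not in the fingers: a free fall of about 25 mm) (linear speed of big_rosette above 0.7 m/s and contact force between the fingers and big_rosette below 0.05 N).
It fails at once if the small rosette is dropped or thrown (faster than 0.7 m/s while not in the fingers: a free fall of about 25 mm) (linear speed of small_rosette above 0.7 m/s and contact force between the fingers and small_rosette below 0.05 N).
It fails at once if the square block is dropped or thrown (faster than 0.7 m/s while not in the fingers: a free fall of about 25 mm) (linear speed of square_block above 0.7 m/s and contact force between the fingers and square_block below 0.05 N).
It fails at once if the long tablet is dropped or thrown (faster than 0.7 m/s while not in the fingers: a free fall of about 25 mm) (linear speed of long_tablet above 0.7 m/s and contact force between the fingers and long_tablet below 0.05 N).
It also fails if it takes over 99 s, if anything falls off the work surface, if the arm or the gripper's body presses on something with over 40 N, if the wrist force passes 120 N, or if a joint passes its speed limit or range.

ROBOT

A 6-joint arm with a two-finger parallel gripper is mounted at the origin on the work surface. World frame = base frame: x ahead of the robot, y to its left, z up, the work surface at z = 0. Lengths are in m, angles in rad, forces in N, time in s.
With the tool pointing down it reaches from about 0.275 to 0.975 m from the base axis. Payload 8.4 kg.
Tool frame: the origin (TCP) lies midway between the tips of the shut fingers; the grasp point (between the pads) lies 19 mm behind it; z points along the fingers, x is the direction in which the jaws open and shut, and the axes are right-handed (so a half turn about z gives the same grasp; the last joint's range is limited). The gripper opens to 92 mm and grips with 3 to 60 N. Pads are 20 mm wide; open, the fingers measure 128 mm over their backs; the gripper's body (75 mm by 189 mm) begins 69 mm behind the grasp point.
Start: joints at [-1.214, 0.353, 1.633, -0, 1.155, -0.002], TCP at [0.219, -0.585, 0.215] pointing down, gripper open.
Joint ranges: [-2.63, 2.63], [-0.92, 2.1], [0.06, 2.66], [-1.3, 4.44], [0, 2.69], [-3.02, 3.02]. Speed limits (rad/s): [2.22, 2.22, 2.79, 3.14, 3.14, 3.14].

INTERFACE

Orientations are given as a unit quaternion [w, x, y, z].
In Python, from cell import ctrl gives the robot as it stands. The module is installed in compiled form; this text tells all that it offers.
- The arm moves only by the tool drive_tool, never from a script. Its argument "plan" is a list of rows, each a list of 3 entries, a list of its own where there are three numbers: the shift along the world's x, y, z normalised to -1 to 1, where 1 is 0.03 m, then the turn about the world's z normalised to -1 to 1, where 1 is 6 degrees, then the closure, from -1 (fully open) to 1 (shut). In form: [[[tx, ty, tz], yaw, jaw], ...]. A call has 1 to 12 rows; each row shifts and turns the pose as measured when the row begins; what a row does not reach is not made up. A row lasts 1/10 s, in which the tool goes at most 50 mm and 8.59 degrees, less where a joint would pass 70% of its speed; a pose out of reach is approached as far as the arm can. A call with a number of a shift or a turn outside -1 to 1 is refused whole. A call with a gripper value outside its range is refused whole. The fingers move at their own pace and stop on an object; "force" is the grip in N (left out, the last holds). Time passes only in rows, so rows that do not move let the fingers close. It gives the time, the measured TCP pose, the force and the opening at its end, in the units of the state.
- ctrl.sense(): the state, without advancing time (a new reading comes with each control period).
- ctrl.read_camera(name): name is "scene" or "top" or "wrist"; returns the picture (384x512x3 uint8, red, green, blue); there is no depth.
- ctrl.calibration(name): a dict with "fx", "fy", "cx", "cy" (pixels), "k1" (the pictures are not rectified: a ray, as slopes to the right and down, at radius r is drawn at 1 + k1 r^2 times it, then the intrinsics apply), "rvec" (rotation vector, rad) and "tvec" (3), from world to camera coordinates, as OpenCV has them. Camera axes: x right, y down, z forward; pixel columns grow to the right and rows downward; lengths in m; the calibration is good to about 2 mm. A picture is of the moment at which its call begins: read the wrist's pose just before it. calibration takes no time and is no camera call; for the wrist camera it gives the pose at the moment of the call.
- ctrl.job_done(): hands the job in, once; it reports no verdict.
The state is a dict: "t": time; "joints": joint angles; "qd": joint speeds; "effort": joint torques, N m; "tool_pos": TCP position; "tool_rot": TCP orientation; "wrist_force": force on the tool from outside, world axes, zero at the start; "ft_torque": the same for the moment, N m; "grip_width": finger opening in m.
Only numpy, scipy, OpenCV 4.12 (cv2) and the standard library are available. Lean on these libraries where they do the work, as an engineer would, in place of code of your own. Each camera call takes 0.05 s, during which the arm holds its last target.

## Working session

There is one attempt and no reset: what is moved stays moved. The work goes in short steps, Python scripts to look and compute and a tool call to move; the robot and the scene stay as the last step left them, time stands still between calls to the robot, and variables do not carry over. Pictures are saved under pics/ and viewed, and the job is handed in when it is done.

Besides the shell and the picture viewer there is one more tool, called after "Call:" in YAML: its name, and indented under it one key for each argument. drive_tool: Moves the arm, as the interface text tells. Scaled input: -1 to 1 covers 0.03 m each way for a shift and 6 degrees each way for a turn. Its arguments: {"type":"object","properties":{"plan":{"type":"array"},"force":{"type":"number"}},"required":["plan"]}

```bash
mkdir -p pics; cat > h.py <<'E'
import numpy as np, cv2
from cell import ctrl
def save(n,f,im=None):
    im=ctrl.read_camera(n) if im is None else im
    cv2.imwrite(f'pics/{f}.png',im[:,:,::-1]); return im
def pix(c,P):
    P=np.atleast_2d(P).astype(float); R,_=cv2.Rodrigues(np.array(c['rvec'],float)); q=P@R.T+np.array(c['tvec']).ravel()
    s=q[:,:2]/q[:,2:]; r2=(s**2).sum(1,keepdims=True); s=s*(1+c['k1']*r2)
    return s*[c['fx'],c['fy']]+[c['cx'],c['cy']]
def world(c,uv,z):
    uv=np.atleast_2d(uv).astype(float); d=(uv-[c['cx'],c['cy']])/[c['fx'],c['fy']]; s=d.copy()
    for _ in range(30): s=d/(1+c['k1']*(s**2).sum(1,keepdims=True))
    R,_=cv2.Rodrigues(np.array(c['rvec'],float)); t=np.array(c['tvec'],float).ravel(); o=-R.T@t
    r=np.c_[s,np.ones(len(s))]@R; return o+r*((z-o[2])/r[:,2:])
E
python3 - <<'E'
from h import *
s=ctrl.sense();print(s)
for n in('top','scene','wrist'):
    c=ctrl.calibration(n);print(n,c)
    save(n,n+'0')
    R,_=cv2.Rodrigues(np.array(c['rvec'],float));print(-R.T@np.array(c['tvec']).ravel())
E
```

```text
{'t': 0.0, 'joints': array([-1.21442336e+00,  3.53636083e-01,  1.63415537e+00, -1.03868553e-05,
        1.15521334e+00, -2.40501472e-03]), 'qd': array([-0.00095138,  0.00126839, -0.00033842, -0.00031562,  0.00066875,
       -0.00219553]), 'effort': array([ 1.96609959e-03, -5.93818617e+01, -3.34211755e+01,  7.00619398e-02,
        2.34426762e-02, -7.04764307e-05]), 'tool_pos': array([ 0.21927019, -0.58472262,  0.21386216]), 'tool_rot': array([-3.99666996e-04,  8.21928692e-01, -5.69589963e-01, -5.82081993e-04]), 'wrist_force': array([-0.74994193,  0.46232486,  0.74440301]), 'ft_torque': array([ 0.04062073,  0.0295885 , -0.02465514]), 'grip_width': 0.09213984778308476}
top {'fx': 363.9006328149205, 'fy': 363.9006328149205, 'cx': 258.6151054831582, 'cy': 193.48658356605551, 'k1': -0.028737816120498885, 'rvec': array([ 2.16050405, -2.12932091,  0.20273891]), 'tvec': array([0.00984545, 0.48954641, 0.87413224])}
[0.33803991 0.03639837 0.94247757]
scene {'fx': 364.06749777949307, 'fy': 364.06749777949307, 'cx': 256.7137456341631, 'cy': 192.15318360996818, 'k1': 0.004144816065892119, 'rvec': array([ 2.05277979,  1.00255777, -0.45594675]), 'tvec': array([-0.34888109, -0.19968248,  1.17610282])}
[ 1.02640987 -0.38691294  0.58445712]
wrist {'fx': 271.9582132977278, 'fy': 271.9582132977278, 'cx': 252.34541925781906, 'cy': 192.7562512796052, 'k1': 0.021827843712865037, 'rvec': array([-2.3811094 ,  1.65104406,  0.23964993]), 'tvec': array([-0.62364354, -0.03213607,  0.39055866])}
[ 0.29315456 -0.55675291  0.38286637]
```

View pics/top0.png

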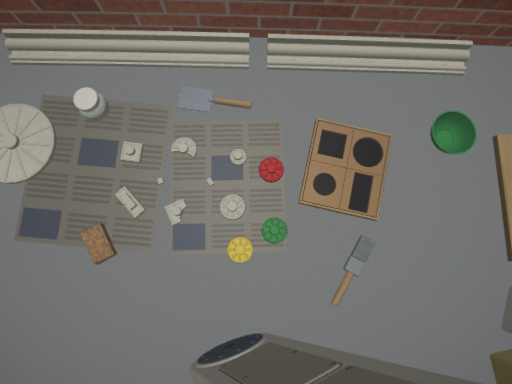

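View pics/scene0.png

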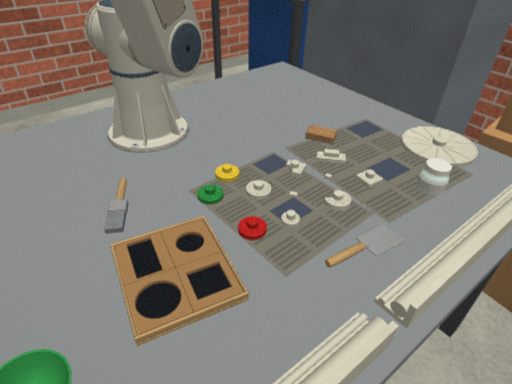

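View pics/wrist0.png

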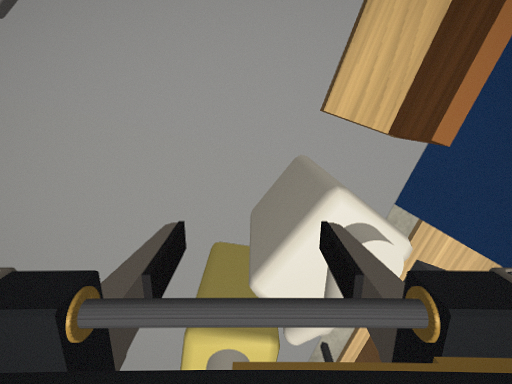

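The top view shows everything:
- **Tray:** around (345,168).
- **Big rosette:** (232,207).
- **Small rosette:** (238,157).
- **Square block:** (131,152).
- **Tablet:** (129,202).
- **Broken rosette:** (183,148).
- **Broken block:** (176,211).
- **Coloured decoys:** red, green and yellow.

I'll enlarge these to confirm.

```bash
python3 - <<'E'
from h import *
im=cv2.imread('pics/top0.png')
def crop(n,x,y,w,h,k):
    a=cv2.resize(im[y:y+h,x:x+w],None,fx=k,fy=k,interpolation=cv2.INTER_CUBIC)
    for i in range(0,w,10): cv2.putText(a,str(x+i),(i*k,8),0,.3,(0,255,255),1); cv2.line(a,(i*k,10),(i*k,14),(0,255,255),1)
    for i in range(0,h,10): cv2.putText(a,str(y+i),(0,i*k+4),0,.3,(0,255,255),1); cv2.line(a,(20,i*k),(24,i*k),(0,255,255),1)
    cv2.imwrite(f'pics/{n}.png',a)
crop('cL',105,130,100,95,6)
crop('cM',160,130,100,95,6)
crop('cT',295,115,100,105,6)
crop('cM',160,130,100,95,6)
E
```

```text
(no output)
```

View pics/cL.png

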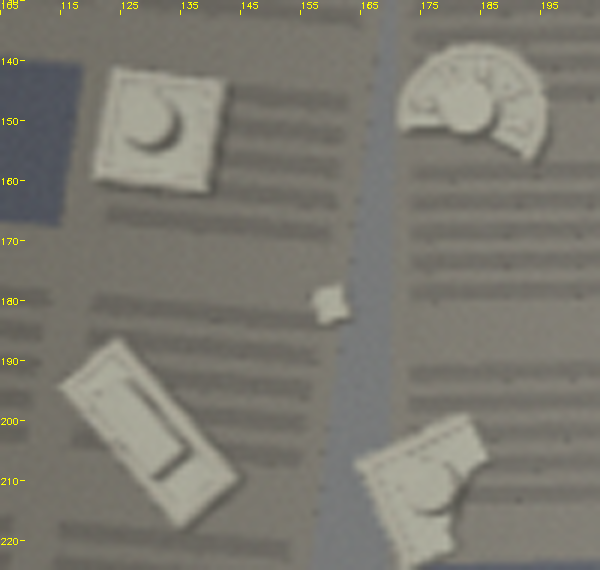

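View pics/cM.png

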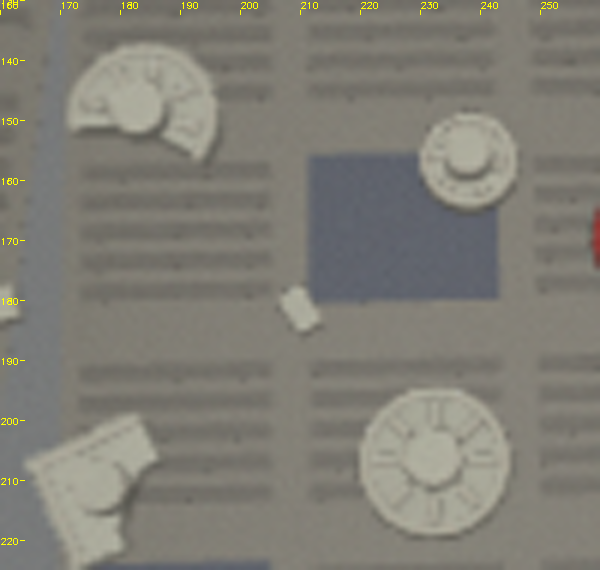

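View pics/cT.png

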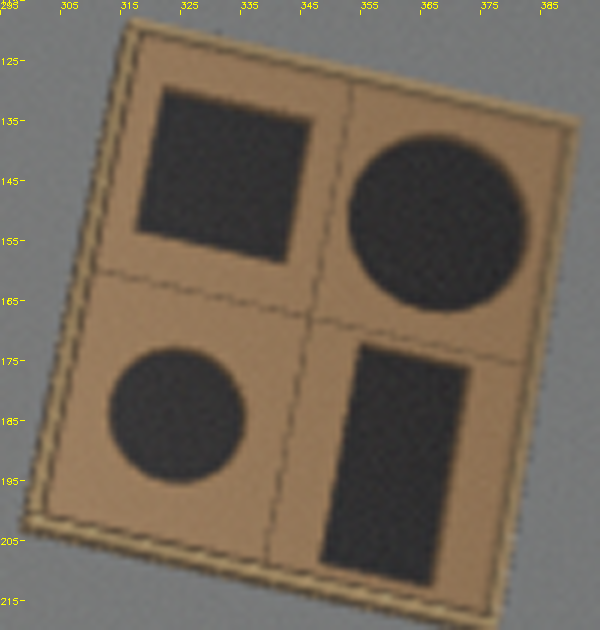

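```bash
cat > m.py <<'E'
from h import *
c=ctrl.calibration('top')
def W(o,p,z): return world(c,np.array(o)+(np.array(p)+.5)/6-.5,z)
L,M,T=(105,130),(160,130),(295,115)
def quad(n,o,p,z):
    q=W(o,p,z); e=np.roll(q,-1,0)-q
    print(n,q.mean(0).round(4),'sides',np.linalg.norm(e,axis=1).round(4),'ang',np.degrees(np.arctan2(e[:,1],e[:,0])).round(1))
def circ(n,o,p,r,z):
    q=W(o,[p,[p[0]+r,p[1]],[p[0]-r,p[1]],[p[0],p[1]+r]],z);print(n,q[0].round(4),'diam',np.linalg.norm(q[1]-q[2]).round(4))
quad('square',L,[(112,67),(227,80),(210,193),(92,180)],.014)
quad('tablet',L,[(118,339),(240,478),(183,529),(60,388)],.014)
circ('big',M,(435,462),75,.014); circ('bigknob',M,(434,457),29,.03)
circ('small',M,(469,160),49,.014); circ('smallknob',M,(468,150),25,.03)
quad('p_sq',T,[(163,87),(313,120),(287,263),(137,230)],.02)
quad('p_long',T,[(360,343),(470,366),(432,585),(320,562)],.02)
circ('p_big',T,(438,222),90,.02); circ('p_small',T,(177,415),68,.02)
circ('brk',L,(468,106),28,.03); circ('brkblk',L,(432,488),26,.03)
circ('sqknob',L,(151,119),28,.03)
s=ctrl.sense(); from scipy.spatial.transform import Rotation as Ro
w,x,y,z=s['tool_rot'];print(Ro.from_quat([x,y,z,w]).as_matrix().round(3))
E
python3 m.py
```

```text
square [0.6009 0.3524 0.014 ] sides [0.0512 0.0514 0.052  0.0516] ang [-95.7 175.6  84.5  -5.4]
tablet [0.4668 0.3472 0.014 ] sides [0.0818 0.0318 0.0825 0.0319] ang [-136.5  134.2   43.6  -46.9]
big [0.4586 0.0841 0.014 ] diam 0.0641
bigknob [0.4586 0.0838 0.03  ] diam 0.0244
small [0.5922 0.0725 0.014 ] diam 0.0429
smallknob [0.5923 0.0724 0.03  ] diam 0.0215
p_sq [ 0.6298 -0.1765  0.02  ] sides [0.0682 0.0672 0.0674 0.0672] ang [-101.7  168.4   78.3  -10.8]
p_long [ 0.5017 -0.2481  0.02  ] sides [0.0491 0.0986 0.0491 0.0987] ang [-101.   168.1   79.2  -11.9]
p_big [ 0.6101 -0.2708  0.02  ] diam 0.0805
p_small [ 0.5212 -0.1532  0.02  ] diam 0.0592
brk [0.6093 0.2152 0.03  ] diam 0.0241
brkblk [0.4433 0.2224 0.03  ] diam 0.0217
sqknob [0.6011 0.3512 0.03  ] diam 0.0241
[[ 0.351 -0.936 -0.   ]
 [-0.936 -0.351  0.001]
 [-0.001  0.    -1.   ]]
```

All measured sizes agree with the stated ones to within about 2 mm, and the knobs are concentric with their bases. The big rosette at (232,207) is white, whole and 64 mm across with a 25 mm knob. The one at (183,148) has a missing slice, and the others that shape are coloured. I'm moving to the big rosette first.

Call:
drive_tool:
  plan:
    - [[0.36, 1, -0.15], 0, -0.3]
    - [[0.36, 1, -0.15], 0, -0.3]
    - [[0.36, 1, -0.15], 0, -0.3]
    - [[0.36, 1, -0.15], 0, -0.3]
    - [[0.36, 1, -0.15], 0, -0.3]
    - [[0.36, 1, -0.15], 0, -0.3]
    - [[0.36, 1, -0.15], 0, -0.3]
    - [[0.36, 1, -0.15], 0, -0.3]
    - [[0.36, 1, -0.15], 0, -0.3]
    - [[0.36, 1, -0.15], 0, -0.3]
    - [[0.36, 1, -0.15], 0, -0.3]
    - [[0.36, 1, -0.15], 0, -0.3]
  force: 20

```text
t: 1.35
tool_pos: [0.3496, -0.2137, 0.1566]
tool_rot: [-0.0, 0.82, -0.572, -0.0]
wrist_force: [0.5, -0.2, -0.0]
grip_width: 0.0597
```

Call:
drive_tool:
  plan:
    - [[0.36, 0.96, -0.18], 0, -0.3]
    - [[0.36, 0.96, -0.18], 0, -0.3]
    - [[0.36, 0.96, -0.18], 0, -0.3]
    - [[0.36, 0.96, -0.18], 0, -0.3]
    - [[0.36, 0.96, -0.18], 0, -0.3]
    - [[0.36, 0.96, -0.18], 0, -0.3]
    - [[0.36, 0.96, -0.18], 0, -0.3]
    - [[0.36, 0.96, -0.18], 0, -0.3]
    - [[0.36, 0.96, -0.18], 0, -0.3]
    - [[0.2, 0.5, -0.18], 0, -0.3]
    - [[0, 0, 0], 0, -0.3]

```text
t: 2.45
tool_pos: [0.4558, 0.0759, 0.1002]
tool_rot: [-0.0, 0.821, -0.571, 0.0]
wrist_force: [-0.2, -0.2, 0.7]
grip_width: 0.0594
```

```bash
python3 - <<'E'
from h import *
s=ctrl.sense();print(s['tool_pos'])
c=ctrl.calibration('wrist');print(pix(c,[[.4586,.084,.03]]), pix(c,[s['tool_pos']]))
save('wrist','w1')
E
```

```text
[0.4558381  0.075931   0.10016485]
[[245.85944962 196.1691673 ]] [[253.24556023 234.17549422]]
```

View pics/w1.png

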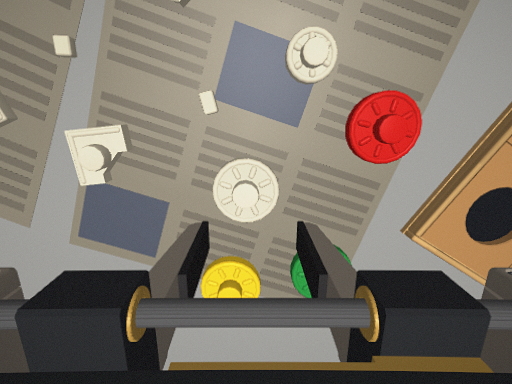

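Call:
drive_tool:
  plan:
    - [[0.09, 0.27, -0.3], 0, -0.3]
    - [[0, 0, -0.8], 0, -0.3]
    - [[0, 0, -0.8], 0, -0.3]
    - [[0, 0, -0.5], 0, -0.3]
    - [[0, 0, -0.2], 0, -0.3]
    - [[0, 0, 0], 0, -0.3]

```text
t: 3.1
tool_pos: [0.4579, 0.0806, 0.0196]
tool_rot: [-0.001, 0.82, -0.573, 0.001]
wrist_force: [-0.3, 0.9, -0.7]
grip_width: 0.0597
```

Call:
drive_tool:
  plan:
    - [[0.05, 0.12, 0], 0, -0.3]
    - [[0, 0, 0], 0, 1]
    - [[0, 0, 0], 0, 1]
    - [[0, 0, 0], 0, 1]
    - [[0, 0, 0], 0, 1]
    - [[0, 0, 0], 0, 1]
  force: 30

```text
t: 3.7
tool_pos: [0.4614, 0.0845, 0.0222]
tool_rot: [-0.002, 0.819, -0.573, 0.002]
wrist_force: [-0.7, -0.3, -0.9]
grip_width: 0.0248
```

Call:
drive_tool:
  plan:
    - [[0, 0, 0.3], 0, 1]
    - [[0, 0, 0.7], 0, 1]
    - [[0, 0, 0.9], 0, 1]
    - [[0.3, -0.5, 0.2], 0, 1]
    - [[0.42, -1, 0], 0, 1]
    - [[0.42, -1, 0], 0, 1]
    - [[0.42, -1, 0], 0, 1]
    - [[0.42, -1, 0], 0, 1]
    - [[0.42, -1, 0], 0, 1]
    - [[0.42, -1, 0], 0, 1]
    - [[0.42, -1, 0], 0, 1]
    - [[0.42, -1, 0], 0, 1]

```text
t: 4.9
tool_pos: [0.5725, -0.1777, 0.0954]
tool_rot: [-0.003, 0.821, -0.571, 0.003]
wrist_force: [0.4, 0.3, -1.3]
grip_width: 0.025
```

Call:
drive_tool:
  plan:
    - [[0.42, -1, 0], 0, 1]
    - [[0.42, -1, 0], 0, 1]
    - [[0.35, -0.75, -0.2], 0, 1]
    - [[0.1, -0.2, -0.4], 0, 1]
    - [[0, 0, 0], 0, 1]
    - [[0, 0, 0], 0, 1]

```text
t: 5.5
tool_pos: [0.6122, -0.273, 0.0792]
tool_rot: [-0.003, 0.82, -0.572, 0.004]
wrist_force: [-0.3, 0.4, -0.7]
grip_width: 0.0242
```

```bash
python3 - <<'E'
from h import *
s=ctrl.sense();print(s['tool_pos'])
save('top','t1');save('wrist','w2')
a=cv2.imread('pics/t1.png')[90:240,270:420];cv2.imwrite('pics/t1c.png',cv2.resize(a,None,fx=4,fy=4))
E
```

```text
[ 0.61224704 -0.27297524  0.07919997]
```

View pics/t1c.png

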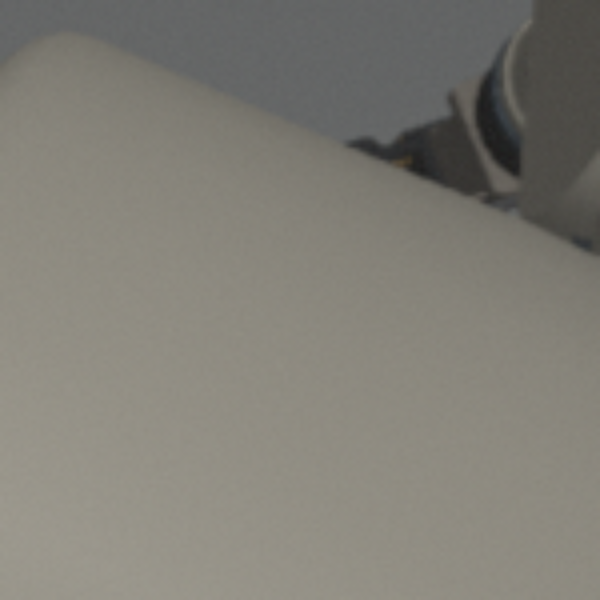

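View pics/w2.png

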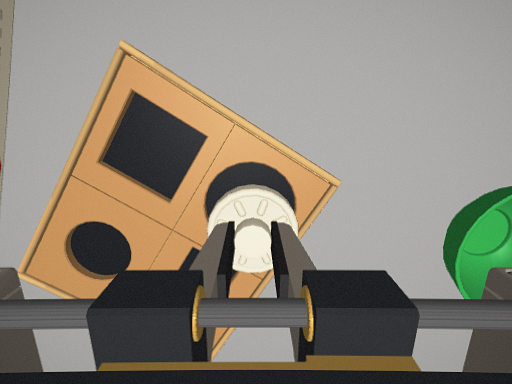

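Call:
drive_tool:
  plan:
    - [[0, 0.1, -0.4], 0, 1]
    - [[0, 0, -0.5], 0, 1]
    - [[0, 0, -0.3], 0, 1]
    - [[0, 0, -0.2], 0, 1]
    - [[0, 0, -0.1], 0, 1]
    - [[0, 0, 0], 0, 1]

```text
t: 6.2
tool_pos: [0.6118, -0.2663, 0.033]
tool_rot: [-0.003, 0.821, -0.571, 0.003]
wrist_force: [-1.0, -0.5, 2.5]
grip_width: 0.0245
```

Call:
drive_tool:
  plan:
    - [[0, -0.1, 0.0], 0, 1]
    - [[0, 0, -0.07], 0, 1]
    - [[0, 0, 0], 0, 1]

```text
t: 6.5
tool_pos: [0.6122, -0.2698, 0.0332]
tool_rot: [-0.003, 0.821, -0.571, 0.004]
wrist_force: [-0.3, -0.1, -0.6]
grip_width: 0.0248
```

Call:
drive_tool:
  plan:
    - [[0, 0, -0.07], 0, 1]
    - [[0, 0, -0.05], 0, 1]
    - [[0, 0, 0], 0, 1]

```text
t: 6.8
tool_pos: [0.6128, -0.2702, 0.0332]
tool_rot: [-0.003, 0.821, -0.571, 0.004]
wrist_force: [-0.7, 0.0, -1.5]
grip_width: 0.0247
```

Call:
drive_tool:
  plan:
    - [[0, 0, -0.1], 0, 1]
    - [[0, 0, -0.1], 0, 1]

```text
t: 7.0
tool_pos: [0.6133, -0.2704, 0.0325]
tool_rot: [-0.004, 0.821, -0.571, 0.004]
wrist_force: [-13.2, 7.2, 39.4]
grip_width: 0.0247
```

Firm contact with the floor, so I'll ease off and release.

Call:
drive_tool:
  plan:
    - [[0, 0, 0.03], 0, 1]
    - [[0, 0, 0], 0, -0.2]
    - [[0, 0, 0], 0, -0.2]
    - [[0, 0, 0], 0, -0.2]
    - [[0, 0, 0.3], 0, -0.2]
    - [[0, 0, 0.8], 0, -0.2]
    - [[0, 0, 0.8], 0, -0.2]

```text
t: 7.7
tool_pos: [0.6105, -0.2698, 0.0875]
tool_rot: [-0.003, 0.821, -0.571, 0.001]
wrist_force: [-0.1, 0.2, 0.0]
grip_width: 0.0549
```

```bash
python3 - <<'E'
from h import *
s=ctrl.sense();print(s['tool_pos'],s['wrist_force'])
save('wrist','w3');save('scene','s3')
a=cv2.imread('pics/s3.png')[200:350,90:260];cv2.imwrite('pics/s3c.png',cv2.resize(a,None,fx=4,fy=4))
E
```

```text
[ 0.61054911 -0.26977187  0.08746059] [-0.11704867  0.21104586  0.03778695]
```

View pics/w3.png

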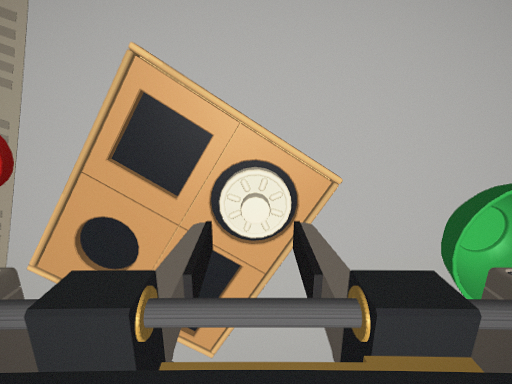

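View pics/s3c.png

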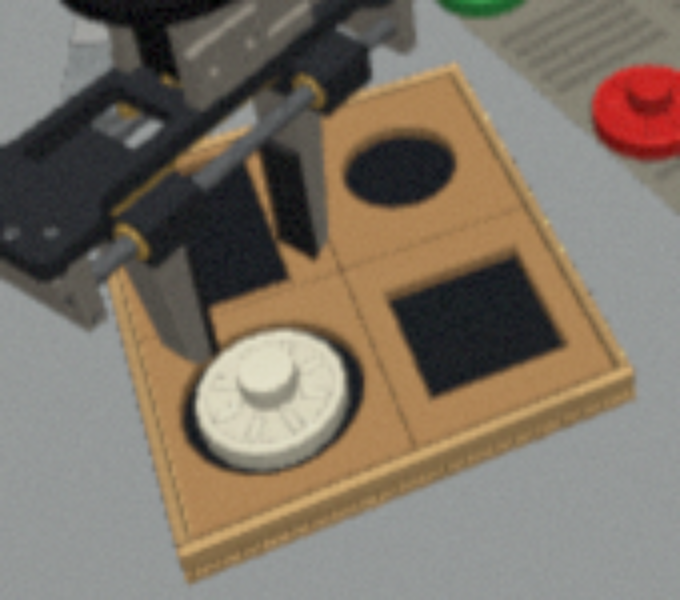

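The big rosette is seated, with its knob at (256,208) in the wrist view and an even felt ring around it. Next is the small rosette: the whole round one at (238,157), 43 mm across.

Call:
drive_tool:
  plan:
    - [[-0.05, 0.5, 0.4], 0, -0.3]
    - [[-0.05, 1, 0], 0, -0.3]
    - [[-0.05, 1, 0], 0, -0.3]
    - [[-0.05, 1, 0], 0, -0.3]
    - [[-0.05, 1, 0], 0, -0.3]
    - [[-0.05, 1, 0], 0, -0.3]
    - [[-0.05, 1, 0], 0, -0.3]
    - [[-0.05, 1, 0], 0, -0.3]
    - [[-0.05, 1, 0], 0, -0.3]
    - [[-0.05, 1, 0], 0, -0.3]
    - [[-0.05, 0.8, 0], 0, -0.3]
    - [[0, 0.2, 0], 0, -0.3]

```text
t: 9.0
tool_pos: [0.587, 0.0647, 0.1016]
tool_rot: [-0.002, 0.82, -0.572, 0.0]
wrist_force: [0.7, 0.1, 0.2]
grip_width: 0.0596
```

Call:
drive_tool:
  plan:
    - [[0.15, 0.15, -0.3], 0, -0.3]
    - [[0.03, 0.05, -0.8], 0, -0.3]
    - [[0, 0, -0.8], 0, -0.3]
    - [[0, 0, -0.4], 0, -0.3]
    - [[0, 0, 0], 0, -0.3]

```text
t: 9.5
tool_pos: [0.5923, 0.0711, 0.0289]
tool_rot: [-0.002, 0.821, -0.571, 0.0]
wrist_force: [0.7, 1.1, 1.4]
grip_width: 0.0595
```

Call:
drive_tool:
  plan:
    - [[0, 0.05, -0.33], 0, -0.3]
    - [[0, 0, 0], 0, -0.3]
    - [[0, 0, 0], 0, -0.3]

```text
t: 9.8
tool_pos: [0.5932, 0.0718, 0.019]
tool_rot: [-0.002, 0.82, -0.572, 0.001]
wrist_force: [0.5, -0.3, -0.3]
grip_width: 0.0599
```

Call:
drive_tool:
  plan:
    - [[0, 0, 0], 0, 1]
    - [[0, 0, 0], 0, 1]
    - [[0, 0, 0], 0, 1]
    - [[0, 0, 0], 0, 1]
    - [[0, 0, 0], 0, 1]
  force: 25

```text
t: 10.3
tool_pos: [0.5947, 0.0719, 0.0213]
tool_rot: [-0.004, 0.82, -0.572, 0.002]
wrist_force: [-0.2, -0.6, -0.6]
grip_width: 0.022
```

Call:
drive_tool:
  plan:
    - [[0, 0, 0.3], 0, 1]
    - [[0, 0, 0.8], 0, 1]
    - [[0, 0, 1], 0, 1]
    - [[-0.15, -0.5, 0.2], 0, 1]
    - [[-0.32, -1, 0], 0, 1]
    - [[-0.32, -1, 0], 0, 1]
    - [[-0.32, -1, 0], 0, 1]
    - [[-0.32, -1, 0], 0, 1]
    - [[-0.32, -1, 0], 0, 1]
    - [[-0.32, -0.9, 0], 0, 1]
    - [[-0.2, -0.5, 0], 0, 1]
    - [[0, 0, 0], 0, 1]

```text
t: 11.5
tool_pos: [0.5184, -0.1466, 0.0933]
tool_rot: [-0.003, 0.821, -0.571, 0.002]
wrist_force: [-0.5, -0.4, -0.7]
grip_width: 0.0204
```

Call:
drive_tool:
  plan:
    - [[0.15, -0.2, -0.4], 0, 1]
    - [[0, 0, -0.7], 0, 1]
    - [[0, 0, -0.5], 0, 1]
    - [[0, 0, -0.2], 0, 1]
    - [[0, 0, 0], 0, 1]
    - [[0, 0, 0], 0, 1]

```text
t: 12.1
tool_pos: [0.524, -0.152, 0.0347]
tool_rot: [-0.003, 0.821, -0.571, 0.002]
wrist_force: [0.1, 1.1, -1.5]
grip_width: 0.021
```

Call:
drive_tool:
  plan:
    - [[0, 0, -0.08], 0, 1]
    - [[0, 0, -0.06], 0, 1]

```text
t: 12.3
tool_pos: [0.5248, -0.1518, 0.0319]
tool_rot: [-0.003, 0.821, -0.57, 0.002]
wrist_force: [-8.5, 1.0, 28.1]
grip_width: 0.0209
```

Contact with the floor; releasing.

Call:
drive_tool:
  plan:
    - [[0, 0, 0.03], 0, 1]
    - [[0, 0, 0], 0, -0.2]
    - [[0, 0, 0], 0, -0.2]
    - [[0, 0, 0], 0, -0.2]
    - [[0, 0, 0.3], 0, -0.2]
    - [[0, 0, 0.8], 0, -0.2]
    - [[0, 0, 0.9], 0, -0.2]

```text
t: 13.0
tool_pos: [0.5234, -0.1512, 0.0938]
tool_rot: [-0.003, 0.822, -0.57, 0.001]
wrist_force: [1.0, 0.2, 0.3]
grip_width: 0.0548
```

```bash
python3 - <<'E'
from h import *
s=ctrl.sense();print(s['tool_pos'],s['wrist_force'])
save('wrist','w4')
E
```

```text
[ 0.52342069 -0.15117078  0.09377927] [0.95681987 0.18935237 0.30843003]
```

View pics/w4.png

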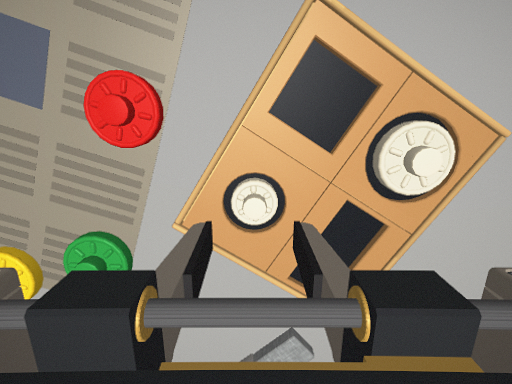

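The small rosette is seated at (254,201) with an even ring. Next is the square block: the whole one at (131,152), with all four corners, unlike the one at (176,211).

Call:
drive_tool:
  plan:
    - [[0.1, 0.5, 0.3], 0, -0.3]
    - [[0.15, 1, 0], 0, -0.3]
    - [[0.15, 1, 0], 0, -0.3]
    - [[0.15, 1, 0], 0, -0.3]
    - [[0.15, 1, 0], 0, -0.3]
    - [[0.15, 1, 0], 0, -0.3]
    - [[0.15, 1, 0], 0, -0.3]
    - [[0.15, 1, 0], 0, -0.3]
    - [[0.15, 1, 0], 0, -0.3]
    - [[0.15, 1, 0], 0, -0.3]
    - [[0.15, 1, 0], 0, -0.3]
    - [[0.15, 1, 0], 0, -0.3]

```text
t: 14.25
tool_pos: [0.5779, 0.2128, 0.1138]
tool_rot: [-0.005, 0.82, -0.572, 0.005]
wrist_force: [0.8, -0.3, -0.2]
grip_width: 0.06
```

Call:
drive_tool:
  plan:
    - [[0.15, 1, 0], 0, -0.3]
    - [[0.15, 1, 0], 0, -0.3]
    - [[0.15, 1, 0], 0, -0.3]
    - [[0.15, 0.8, 0], 0, -0.3]
    - [[0.07, 0.2, 0], 0, -0.3]
    - [[0, 0, 0], 0, -0.3]

```text
t: 14.85
tool_pos: [0.5941, 0.347, 0.1144]
tool_rot: [-0.005, 0.821, -0.57, 0.004]
wrist_force: [-1.0, 0.5, -0.2]
grip_width: 0.0599
```

```bash
python3 - <<'E'
from h import *
s=ctrl.sense();print(s['tool_pos'])
c=ctrl.calibration('wrist');print(pix(c,[[.601,.352,.03]]))
save('wrist','w5')
E
```

```text
[0.59405858 0.34702492 0.11443851]
[[250.54237856 189.95901842]]
```

View pics/w5.png

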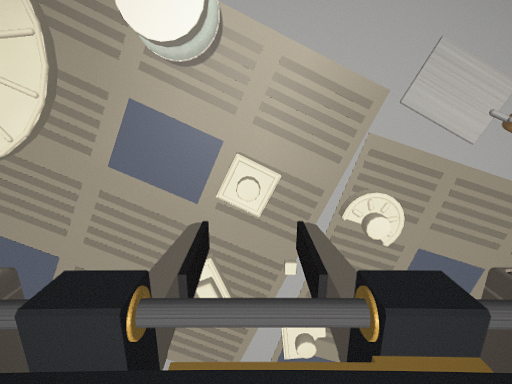

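Call:
drive_tool:
  plan:
    - [[0.22, 0.15, -0.4], 0, -0.3]
    - [[0.03, 0.03, -0.8], 0, -0.3]
    - [[0, 0, -0.8], 0, -0.3]
    - [[0, 0, -0.6], 0, -0.3]
    - [[0, 0, -0.3], 0, -0.3]
    - [[0, 0, 0], 0, -0.3]

```text
t: 15.5
tool_pos: [0.6024, 0.3464, 0.0221]
tool_rot: [-0.004, 0.82, -0.573, 0.004]
wrist_force: [-1.1, 0.7, -0.8]
grip_width: 0.0596
```

Call:
drive_tool:
  plan:
    - [[0, 0.2, -0.1], 0, -0.3]
    - [[0, 0, 0], 0, -0.3]
    - [[0, 0, 0], 0, -0.3]

```text
t: 15.8
tool_pos: [0.6036, 0.3527, 0.0203]
tool_rot: [-0.004, 0.819, -0.573, 0.005]
wrist_force: [-0.1, 0.9, -0.7]
grip_width: 0.0595
```

Call:
drive_tool:
  plan:
    - [[-0.06, 0, -0.06], 0, -0.3]
    - [[0, 0, 0], 0, 1]
    - [[0, 0, 0], 0, 1]
    - [[0, 0, 0], 0, 1]
    - [[0, 0, 0], 0, 1]
    - [[0, 0, 0], 0, 1]

```text
t: 16.4
tool_pos: [0.6027, 0.3536, 0.0207]
tool_rot: [-0.006, 0.82, -0.573, 0.005]
wrist_force: [0.8, -0.2, 0.0]
grip_width: 0.0225
```

Call:
drive_tool:
  plan:
    - [[0, 0, 0.3], 0, 1]
    - [[0, 0, 0.8], 0, 1]
    - [[0, 0, 1], 0, 1]
    - [[0.05, -0.5, 0.2], 0, 1]
    - [[0.05, -1, 0], -0.3, 1]
    - [[0.05, -1, 0], -0.4, 1]
    - [[0.05, -1, 0], -0.3, 1]
    - [[0.05, -1, 0], 0, 1]
    - [[0.05, -1, 0], 0, 1]
    - [[0.05, -1, 0], 0, 1]
    - [[0.05, -1, 0], 0, 1]
    - [[0.05, -1, 0], 0, 1]

```text
t: 17.6
tool_pos: [0.6123, 0.0851, 0.0907]
tool_rot: [-0.004, 0.788, -0.615, 0.005]
wrist_force: [0.4, -0.0, -1.2]
grip_width: 0.0229
```

Call:
drive_tool:
  plan:
    - [[0.05, -1, 0], 0, 1]
    - [[0.05, -1, 0], 0, 1]
    - [[0.05, -1, 0], 0, 1]
    - [[0.05, -1, 0], 0, 1]
    - [[0.05, -1, 0], 0, 1]
    - [[0.05, -1, 0], 0, 1]
    - [[0.05, -1, 0], 0, 1]
    - [[0, -0.5, 0], 0, 1]
    - [[0, 0, 0], 0, 1]

```text
t: 18.5
tool_pos: [0.6148, -0.1598, 0.087]
tool_rot: [-0.002, 0.787, -0.617, 0.004]
wrist_force: [0.1, 0.1, -0.4]
grip_width: 0.0227
```

```bash
python3 - <<'E'
from h import *
from scipy.spatial.transform import Rotation as Ro
s=ctrl.sense();print(s['tool_pos'],s['grip_width'])
w,x,y,z=s['tool_rot'];m=Ro.from_quat([x,y,z,w]).as_matrix();print(np.degrees(np.arctan2(m[1,0],m[0,0])))
save('wrist','w6')
E
```

```text
[ 0.61481325 -0.15976761  0.08702462] 0.02273124657164452
-76.26228275059223
```

View pics/w6.png

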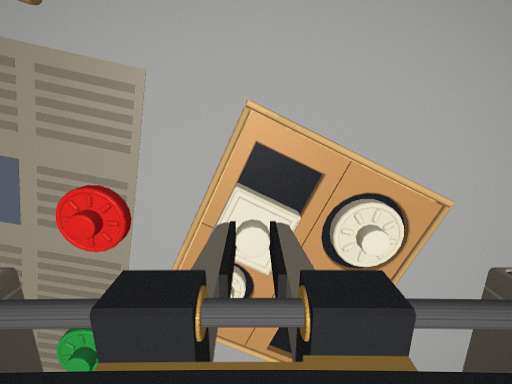

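Call:
drive_tool:
  plan:
    - [[0.4, -0.4, 0], 0, 1]
    - [[0.15, -0.12, 0], 0, 1]
    - [[0, 0, -0.3], 0, 1]
    - [[0, 0, -0.5], 0, 1]
    - [[0, 0, 0], 0, 1]
    - [[0, 0, 0], 0, 1]

```text
t: 19.15
tool_pos: [0.6291, -0.1681, 0.0593]
tool_rot: [-0.002, 0.788, -0.616, 0.001]
wrist_force: [-1.0, -0.0, -0.2]
grip_width: 0.0226
```

Call:
drive_tool:
  plan:
    - [[0.06, -0.28, -0.1], 0, 1]
    - [[0, 0, -0.4], 0, 1]
    - [[0, 0, -0.3], 0, 1]
    - [[0, 0, 0], 0, 1]
    - [[0, 0, 0], 0, 1]

```text
t: 19.65
tool_pos: [0.6305, -0.1768, 0.0327]
tool_rot: [-0.002, 0.788, -0.616, 0.001]
wrist_force: [-0.0, 0.7, 0.4]
grip_width: 0.0227
```

Call:
drive_tool:
  plan:
    - [[0, 0, -0.06], 0, 1]
    - [[0, 0, -0.04], 0, 1]

```text
t: 19.85
tool_pos: [0.6304, -0.1768, 0.0315]
tool_rot: [-0.002, 0.788, -0.616, 0.0]
wrist_force: [-5.5, 1.4, 16.3]
grip_width: 0.0232
```

Call:
drive_tool:
  plan:
    - [[0, 0, 0.02], 0, 1]
    - [[0, 0, 0], 0, -0.2]
    - [[0, 0, 0], 0, -0.2]
    - [[0, 0, 0], 0, -0.2]
    - [[0, 0, 0.3], 0, -0.2]
    - [[0, 0, 0.8], 0, -0.2]
    - [[0, 0, 0.9], 0, -0.2]

```text
t: 20.55
tool_pos: [0.6285, -0.1761, 0.0918]
tool_rot: [-0.001, 0.788, -0.616, -0.002]
wrist_force: [0.4, -1.1, 0.1]
grip_width: 0.0554
```

```bash
python3 - <<'E'
from h import *
s=ctrl.sense();print(s['tool_pos'],s['grip_width'])
save('wrist','w7')
E
```

```text
[ 0.62846264 -0.17612166  0.09180623] 0.05537414269967784
```

View pics/w7.png

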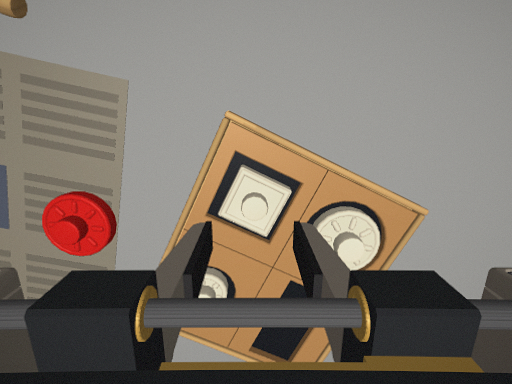

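The square block is seated at (254,203) and centred. Next is the tablet at (129,202), the only oblong piece.

Call:
drive_tool:
  plan:
    - [[-0.1, 0.5, 0.4], 0, -0.3]
    - [[-0.31, 1, 0], 0.5, -0.3]
    - [[-0.31, 1, 0], 0.5, -0.3]
    - [[-0.31, 1, 0], 0.5, -0.3]
    - [[-0.31, 1, 0], 0.5, -0.3]
    - [[-0.31, 1, 0], 0.5, -0.3]
    - [[-0.31, 1, 0], 0.5, -0.3]
    - [[-0.31, 1, 0], 0.5, -0.3]
    - [[-0.31, 1, 0], 0.5, -0.3]
    - [[-0.31, 1, 0], 0.5, -0.3]
    - [[-0.31, 1, 0], 0, -0.3]
    - [[-0.31, 1, 0], 0, -0.3]

```text
t: 21.8
tool_pos: [0.5171, 0.1857, 0.1173]
tool_rot: [-0.004, 0.913, -0.408, 0.002]
wrist_force: [0.2, 0.2, 0.8]
grip_width: 0.0599
```

Call:
drive_tool:
  plan:
    - [[-0.31, 1, 0], 0, -0.3]
    - [[-0.31, 1, 0], 0, -0.3]
    - [[-0.31, 1, 0], 0, -0.3]
    - [[-0.31, 1, 0], 0, -0.3]
    - [[-0.2, 0.6, 0], 0, -0.3]
    - [[0, 0, 0], 0, -0.3]

```text
t: 22.4
tool_pos: [0.4647, 0.3357, 0.12]
tool_rot: [-0.005, 0.914, -0.405, 0.001]
wrist_force: [0.2, 0.5, 0.5]
grip_width: 0.0596
```

```bash
cat > y.py <<'E'
from h import *
from scipy.spatial.transform import Rotation as Ro
import sys
s=ctrl.sense();print(s['tool_pos'],s['grip_width'])
w,x,y,z=s['tool_rot'];m=Ro.from_quat([x,y,z,w]).as_matrix();print(np.degrees(np.arctan2(m[1,0],m[0,0])))
c=ctrl.calibration('wrist');print(pix(c,[[.467,.347,.03]]))
save('wrist',sys.argv[1])
E
python3 y.py w8
```

```text
[0.46469873 0.33570288 0.11995303] 0.059601797234965705
-47.84182721066688
[[246.50570727 187.57700635]]
```

View pics/w8.png

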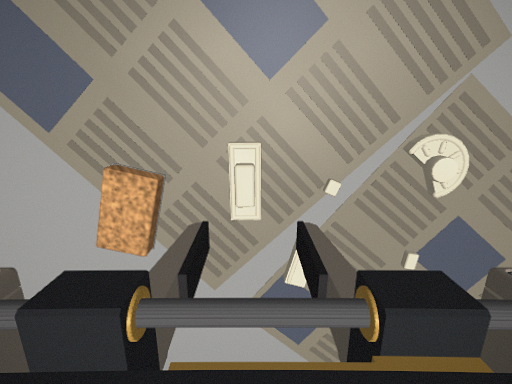

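Call:
drive_tool:
  plan:
    - [[0.06, 0.35, -0.4], 0.2, -0.3]
    - [[0, 0.04, -0.8], 0, -0.3]
    - [[0, 0, -0.8], 0, -0.3]
    - [[0, 0, -0.8], 0, -0.3]
    - [[0, 0, -0.3], 0, -0.3]
    - [[0, 0, 0], 0, -0.3]
    - [[0, 0, 0], 0, -0.3]

```text
t: 23.15
tool_pos: [0.4678, 0.3447, 0.0222]
tool_rot: [-0.005, 0.919, -0.395, 0.002]
wrist_force: [0.5, 0.1, 0.6]
grip_width: 0.06
```

Call:
drive_tool:
  plan:
    - [[0, 0.08, -0.08], 0, -0.3]
    - [[0, 0, 0], 0, 1]
    - [[0, 0, 0], 0, 1]
    - [[0, 0, 0], 0, 1]
    - [[0, 0, 0], 0, 1]
    - [[0, 0, 0], 0, 1]

```text
t: 23.75
tool_pos: [0.47, 0.3487, 0.0232]
tool_rot: [-0.008, 0.919, -0.395, 0.003]
wrist_force: [-0.7, 0.5, 0.0]
grip_width: 0.022
```

Call:
drive_tool:
  plan:
    - [[0, 0, 0.3], 0, 1]
    - [[0, 0, 0.8], 0, 1]
    - [[0, 0, 1], 0, 1]
    - [[0.03, -0.5, 0.2], 0, 1]
    - [[0.06, -1, 0], -0.6, 1]
    - [[0.06, -1, 0], -0.6, 1]
    - [[0.06, -1, 0], -0.6, 1]
    - [[0.06, -1, 0], -0.6, 1]
    - [[0.06, -1, 0], -0.6, 1]
    - [[0.06, -1, 0], -0.6, 1]
    - [[0.06, -1, 0], -0.6, 1]
    - [[0.06, -1, 0], -0.6, 1]

```text
t: 24.95
tool_pos: [0.4805, 0.0805, 0.0939]
tool_rot: [-0.005, 0.787, -0.616, 0.005]
wrist_force: [-0.3, -0.1, -1.2]
grip_width: 0.0194
```

Call:
drive_tool:
  plan:
    - [[0.06, -1, 0], -0.6, 1]
    - [[0.06, -1, 0], -0.6, 1]
    - [[0.06, -1, 0], -0.6, 1]
    - [[0.06, -1, 0], -0.6, 1]
    - [[0.06, -1, 0], -0.6, 1]
    - [[0.06, -1, 0], -0.6, 1]
    - [[0.06, -1, 0], 0, 1]
    - [[0.06, -1, 0], 0, 1]
    - [[0.06, -1, 0], 0, 1]
    - [[0, -0.7, 0], 0, 1]
    - [[0, 0, 0], 0, 1]

```text
t: 26.05
tool_pos: [0.4845, -0.2319, 0.0898]
tool_rot: [0.002, -0.649, 0.761, -0.004]
wrist_force: [-0.4, -0.3, -1.7]
grip_width: 0.0195
```

```bash
python3 y.py w9
```

```text
[ 0.48445304 -0.23187705  0.08975996] 0.01954616596878743
-99.07549374823287
[[-377.3479842   321.86843403]]
```

View pics/w9.png

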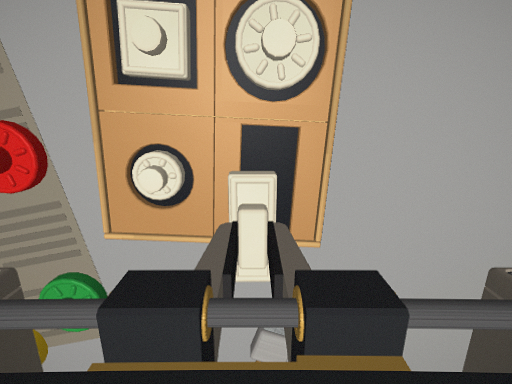

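Call:
drive_tool:
  plan:
    - [[0.45, -0.4, 0], -0.25, 1]
    - [[0.2, -0.15, 0], -0.15, 1]
    - [[0, 0, -0.3], 0, 1]
    - [[0, 0, -0.4], 0, 1]
    - [[0, 0, 0], 0, 1]
    - [[0, 0, 0], 0, 1]

```text
t: 26.7
tool_pos: [0.4996, -0.2425, 0.0648]
tool_rot: [0.0, -0.633, 0.774, 0.0]
wrist_force: [-0.4, 0.5, -0.0]
grip_width: 0.0194
```

```bash
python3 y.py w10
```

```text
[ 0.4995862  -0.24247731  0.06476729] 0.01939179008339244
-101.41018629750823
[[-413.1183106   380.33034745]]
```

View pics/w10.png

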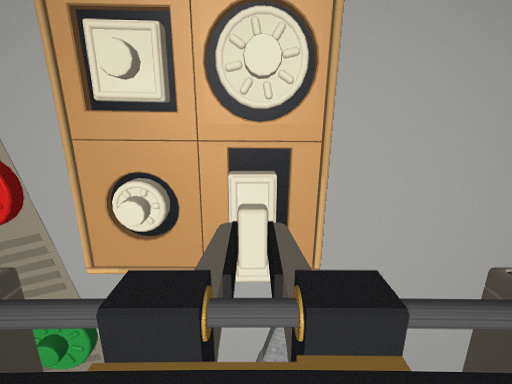

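Aligned. The tool still needs about (+5, −6) mm, then down.

Call:
drive_tool:
  plan:
    - [[0.18, -0.24, 0], 0, 1]
    - [[0, 0, -0.3], 0, 1]
    - [[0, 0, -0.3], 0, 1]
    - [[0, 0, 0], 0, 1]
    - [[0, 0, 0], 0, 1]

```text
t: 27.25
tool_pos: [0.5054, -0.2502, 0.0454]
tool_rot: [0.001, -0.633, 0.774, -0.0]
wrist_force: [-0.8, 0.5, -0.8]
grip_width: 0.0193
```

Call:
drive_tool:
  plan:
    - [[0, 0.03, -0.2], 0, 1]
    - [[0, 0, -0.1], 0, 1]
    - [[0, 0, 0], 0, 1]

```text
t: 27.55
tool_pos: [0.5053, -0.2491, 0.0357]
tool_rot: [0.001, -0.633, 0.774, 0.0]
wrist_force: [-0.5, 0.7, -0.2]
grip_width: 0.0196
```

Call:
drive_tool:
  plan:
    - [[0, 0, -0.06], 0, 1]
    - [[0, 0, -0.04], 0, 1]

```text
t: 27.75
tool_pos: [0.5054, -0.2489, 0.0345]
tool_rot: [0.001, -0.633, 0.774, 0.0]
wrist_force: [-6.9, 2.9, 23.2]
grip_width: 0.0193
```

Call:
drive_tool:
  plan:
    - [[0, 0, 0.02], 0, 1]
    - [[0, 0, 0], 0, -0.2]
    - [[0, 0, 0], 0, -0.2]
    - [[0, 0, 0], 0, -0.2]
    - [[0, 0, 0.3], 0, -0.2]
    - [[0, 0, 0.8], 0, -0.2]
    - [[0, 0, 1], 0, -0.2]

```text
t: 28.45
tool_pos: [0.5031, -0.2477, 0.0976]
tool_rot: [-0.001, -0.633, 0.774, 0.003]
wrist_force: [-0.2, -0.6, -0.6]
grip_width: 0.0557
```

Call:
drive_tool:
  plan:
    - [[-0.3, -0.3, 1], 0, -0.2]
    - [[-0.4, -1, 0.3], 0, -0.2]
    - [[-0.4, -1, 0.3], 0, -0.2]
    - [[-0.4, -1, 0], 0, -0.2]
    - [[-0.4, -1, 0], 0, -0.2]
    - [[-0.4, -1, 0], 0, -0.2]
    - [[-0.4, -1, 0], 0, -0.2]
    - [[-0.4, -1, 0], 0, -0.2]
    - [[-0.4, -1, 0], 0, -0.2]
    - [[0, -0.5, 0], 0, -0.2]
    - [[0, 0, 0], 0, -0.2]
    - [[0, 0, 0], 0, -0.2]

```text
t: 29.65
tool_pos: [0.3963, -0.5221, 0.1597]
tool_rot: [0.001, -0.634, 0.773, -0.003]
wrist_force: [-0.5, -0.0, -0.3]
grip_width: 0.0551
```

```bash
python3 - <<'E'
from h import *
im=save('top','t9');save('scene','s9')
im=cv2.imread('pics/t9.png')
cv2.imwrite('pics/t9t.png',cv2.resize(im[115:220,295:395],None,fx=6,fy=6,interpolation=2))
cv2.imwrite('pics/t9l.png',cv2.resize(im[130:225,105:205],None,fx=6,fy=6,interpolation=2))
im=cv2.imread('pics/s9.png')[200:350,90:260];cv2.imwrite('pics/s9c.png',cv2.resize(im,None,fx=4,fy=4))
print(ctrl.sense()['tool_pos'])
E
```

```text
[ 0.39661558 -0.52160914  0.15974673]
```

View pics/t9t.png

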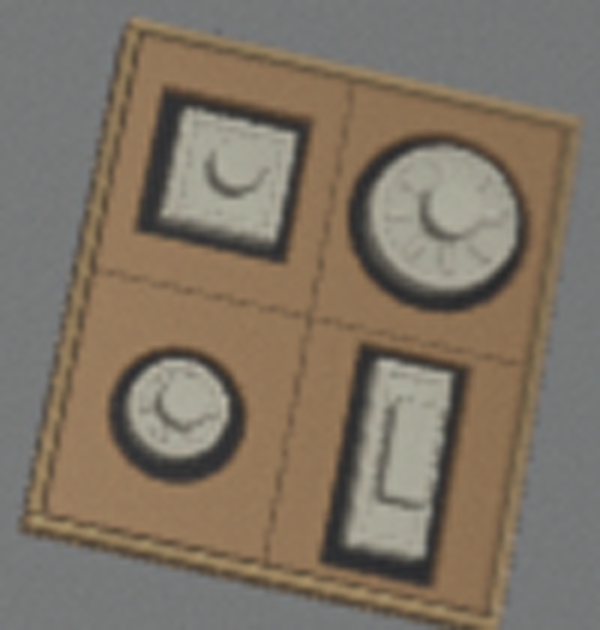

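View pics/t9l.png

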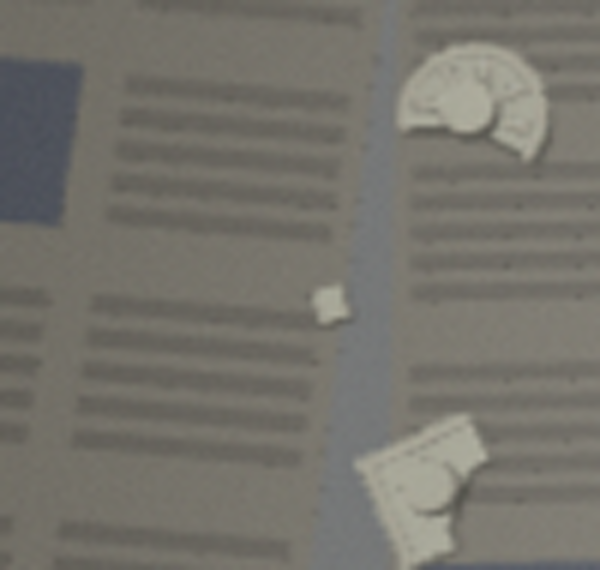

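View pics/s9c.png

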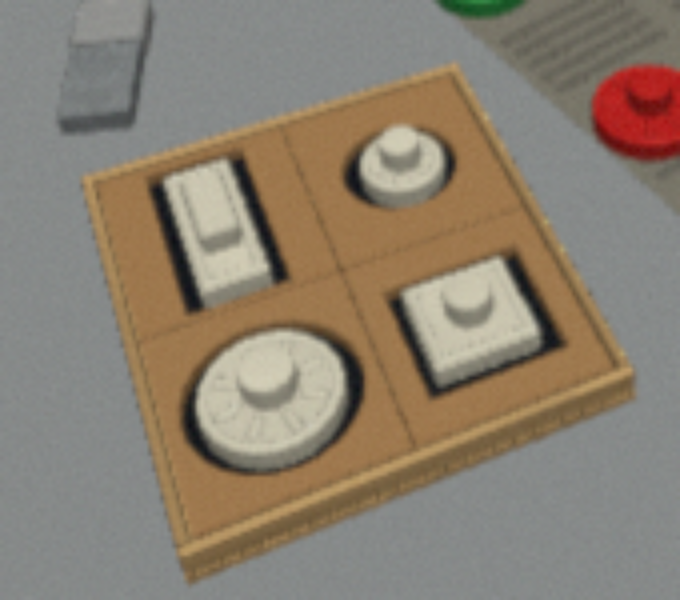

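All four castings sit flat and fully inside their recesses (crop knobs at (236,168), (450,210), (185,402) and (405,452)). The broken castings haven't moved. Clearance in each recess is only 8 mm per side, so every piece is within 13 mm of its centre. I'm handing in.

```bash
python3 -c "
from h import *
print(ctrl.sense()['qd'].round(3)); ctrl.job_done()"
```

```text
[ 0.005 -0.002  0.005 -0.001 -0.002 -0.005]
the job is handed in; nothing more can be done
```

I packed the large rosette, small rosette, square block and oblong tablet into their own recesses and handed the job in at about 30 s of the 99 s allowed. Each was gripped by its knob or bar, lowered until the wrist force showed it was on the floor, and then released.

- **Placement:** The last top and scene pictures show all four flat and knob up, inside their recesses. The 8 mm clearance on each side keeps the centres within the 13 mm limit. I judged this from the pictures and did not measure the final centres.
- **Broken castings:** Both are at the same pixels as at the start, and the arm was parked clear of everything before hand-in.
- **Set-down force:** The wrist force at set-down was about 16–39 N per piece. The highest, 39 N, was the large rosette, close to the 40 N limit on arm or gripper pressure. It was pressed through the fingers while the casting was held.
- **Other limits:** The wrist force readings stayed well below 120 N, and no casting was dropped.

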